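# Hang a hook-back bin on the lipped garage rail and slide it to the stop

### The arm

A 7-joint arm with a two-finger parallel gripper is mounted at the origin on the work surface. World frame = base frame: x ahead of the robot, y to its left, z up, the work surface at z = 0. Lengths are in mm, angles in rad, forces in N, time in s.
With the tool pointing down it reaches from about 400 to 850 mm from the base axis. Payload 10.4 kg.
Tool frame: the origin (TCP) lies midway between the tips of the shut fingers; the grasp point (between the pads) lies 19 mm behind it; z points along the fingers, y is the line along which they close (so a half turn about z gives the same grasp; the last joint's range is limited). The gripper opens to 87 mm and grips with 3 to 60 N. Pads are 19 mm wide; open, the fingers measure 117 mm over their backs; the gripper's body (75 mm by 190 mm) begins 51 mm behind the grasp point.
Start: joints at [1.107, 0.332, -0.065, 1.46, 0.022, 1.35, -0.088], TCP at [266.69, -565.272, 189.976] pointing down, gripper open.
Joint ranges: [-2.6, 2.6], [-0.5, 2.12], [-1.47, 1.34], [0.16, 2.42], [-1.27, 4.41], [0.06, 2.06], [-2.6, 2.6]. Speed limits (rad/s): [2.22, 2.22, 2.79, 2.79, 3.14, 3.14, 3.14].

### API

Orientations are given as a rotation vector (axis times angle).
In Python, from cell import * gives the robot as it stands. The module is installed in compiled form; this text tells all that it offers.
- The arm moves only by the tool servo_tool, never from a script. Its arguments are lists of equal length, an entry for each row: "slide": the shift along the tool's x, y, z in cm, a list of three; "turn": the turn, a rotation vector about the tool's x, y, z in degrees, a list of three; "gripper": the gripper command: -1 is shut, 1 is fully open, values between are in proportion. In form: {"slide": [[dx, dy, dz], ...], "turn": [[wx, wy, wz], ...], "gripper": [gripper, ...]}. A call has 1 to 8 rows; each row shifts and turns the commanded pose from where the row before left it, along the tool's axes as they then stand; what a row does not reach is not made up. A row lasts 1/8 s, in which the tool goes at most 62.5 mm and 10.7 degrees, less where a joint would pass 70% of its speed; a pose out of reach is approached as far as the arm can. A call is refused whole if a number of a shift passes 6.25 or a number of a turn 10.7, either way. A call with a gripper value outside its range is refused whole. The fingers move at their own pace and stop on an object; the grip force is fixed at half the most. Time passes only in rows, so rows that do not move let the fingers close. It gives the time, the measured TCP pose, the force, the opening and the grip force at its end, in the units of the state.
- read_state(): the state, without advancing time (a new reading comes with each control period).
- capture(name): name is "side" or "top"; returns (picture, depth): 480x640x3 uint8, red, green, blue; 480x640 float32, mm along the optical axis (not along the pixel's ray), 0 where there is no reading.
- get_calibration(name): a dict with "intrinsics" (3x3 intrinsics, pixels), "dist_coeffs" ([k1, k2, p1, p2, k3] as OpenCV has them; the pictures are not rectified), "R" (3x3) and "t" (3): a world point X has camera coordinates R X + t. Camera axes: x right, y down, z forward; pixel columns grow to the right and rows downward; lengths in mm; the calibration is good to about 2 mm. A picture is of the moment at which its call begins. get_calibration takes no time and is no camera call.
- sign_off(): hands the job in; it is judged then, once.
The state is a dict: "clock": time; "joint_positions": joint angles; "qvel": joint speeds; "tau": joint torques, N m; "eef_pos": TCP position; "tool_rot": TCP orientation; "contact_force": force on the tool from outside, world axes, zero at the start; "ft_torque": the same for the moment, N m; "grip_width": finger opening in mm; "gripper_force": force on a finger pad.
Only numpy, scipy, OpenCV 4.12 (cv2) and the standard library are available. Lean on these libraries where they do the work, as an engineer would, in place of code of your own. Each camera call takes 0.05 s, during which the arm holds its last target. There are 200 camera calls.

### The job

Pick up the small grey hook-back bin by its orange fin, lift its hook over the lip of the aluminium rail at the open end, well clear of the red stop, and lower it gently until the hook's tongue sits on the floor of the channel behind the lip and the rail carries it. Then slide it along the rail, tongue still in the channel, until it presses lightly against the red stop, and let go, leaving it hanging upright there. Never force it or let it drop, and leave everything else undisturbed.

Things in the scene. Friction and masses are not known exactly. Their poses are not given: they have to be found in the camera images.
- bin: Loose grey open-topped bin, 0.14-0.28 kg, upright on the table, hook on its back. Origin: centre of underside; z up, +x to its hooked back. Box 60 (x) x 70 (y) x 62 (z) mm; a 40 mm wide back plate (rear face x = 30) rises to a bridge (x 25 to 48, z 128 to 136). Height 172. Centre of mass about 30 mm on the -x side of the tongue: once hung it leans on the rail's face by up to 0.06 rad.
- fin (a point): Point in the bin's orange grip fin, bin frame (36, 0, 158) mm. The fin stands on the bridge: 12 (x) x 30 (y) mm, z 136 to 172. Pinch its two 30 mm broad faces (closing along the bin's x) with the fingertips above the bridge, whose top is 22 mm below this point.
- tongue_tip (a point): Middle of the lower end of the hook's tongue, bin frame (44, 0, 100) mm. The tongue hangs from the bridge: x 40 to 48, 40 wide (y), z 100 to 136. The hook's mouth, open downward, is the gap x 30 to 40 between back plate and tongue; the rail's lip goes in there. Seated, this tip rests on the channel floor.
- stand: Fixed stand carrying the aluminium rail. Origin on the table below the middle of the channel; z up, y along the rail to the red stop, x across it. Section in x (mm): lip and face plate -12 to -6, open-topped channel -6 to 6, back web 6 to 11. The 8 mm tongue has 2 mm play each side. The bin hangs on the -x side, its x along the stand's x. Press a few N; over 25 N is forcing.
- rail_open_end (a point): Point on the table below the rail's open end: stand frame (0, -129, 0) mm; rail 258 mm long. THE RAIL'S HEIGHT IS NOT MEASURED: it is clamped so that the channel floor lies anywhere from 114 to 154 mm above the table; find it by touch. Above the floor, the lip's rounded top is 22 mm, the web's top 28 mm. The floor is a black sprung strip: 2.5 N/mm, 4 mm travel, then rigid.
- stop: Fixed red upright with black rubber buffer at the rail's +y end. Origin on the table at the buffer's face, which is the plane y = 130 mm of the stand, looking to -y; 24 mm (x) wide, 200 mm tall. The buffer gives 2.5 N/mm over 4 mm, then is rigid. The hook's side (20 mm from the bin's mid-plane) meets it, the tongue tip then at y = 110 mm of the stand.
- tray: Bystander: stainless tray 160 x 250 x 18 mm, fixed, holding brush and trim tool; origin under its centre.
- brush: Bystander: orange detailing brush 160 mm, lying in the tray.
- trim_tool: Bystander: yellow trim tool 185 x 28 mm, lying in the tray.
- jar_a: Bystander: amber glass jar, 64 mm across, 85 mm tall; origin under its centre.
- jar_b: Bystander: amber glass jar like jar_a.
- polish: Bystander: blue polish bottle, 56 mm across, 130 mm tall; origin under its centre.
- wax_tin: Bystander: red tin, 72 mm across, 28 mm tall; origin under its centre.

How it is judged:
By the outcome, as a careful person would: the job done as asked, in the order asked, and still so for the second after the job is handed in, with the robot touching nothing.
It also fails if it takes over 70 s, if anything falls off the work surface, if the arm or the gripper's body presses on something with over 40 N, if the wrist force passes 120 N, or if a joint passes its speed limit or range.

## Working session

There is one attempt and no reset: what is moved stays moved. The work goes in short steps, Python scripts to look and compute and a tool call to move; the robot and the scene stay as the last step left them, time stands still between calls to the robot, and variables do not carry over. Pictures are saved under pics/ and viewed, at most 10 in all, crops included, and the job is handed in when it is done.

Besides the shell and the picture viewer there is one more tool, called after "Call:" as name(argument=value, ...), one argument or row to a line, values as JSON. servo_tool: Moves the arm, as the interface text tells. Its arguments: {"type":"object","properties":{"slide":{"type":"array","items":{"type":"array","items":{"type":"number"}}},"turn":{"type":"array","items":{"type":"array","items":{"type":"number"}}},"gripper":{"type":"array","items":{"type":"number"}}},"required":["slide","turn","gripper"]}

```bash
mkdir -p pics
python3 - <<'E'
from cell import *
import cv2,numpy as np
s=read_state();print(s)
for n in("side","top"):
    p,d=capture(n);c=get_calibration(n);print(n,c)
    cv2.imwrite(f"pics/{n}0.png",p[:,:,::-1]);np.savez(f"{n}0.npz",p=p,d=d);print((d>0).mean())
E
```

```text
{'clock': 0.0, 'joint_positions': array([ 1.10741058,  0.33287387, -0.06468673,  1.46097085,  0.02160762,
        1.34991925, -0.08853623]), 'qvel': array([-0.00039324, -0.00106109, -0.0002455 ,  0.00014392, -0.00117051,
        0.00055968,  0.00135856]), 'tau': array([-2.43543809e-04, -6.23256969e+01,  2.49167177e-02, -3.89897919e+01,
       -6.11930341e-02,  3.98132997e-02,  1.25848001e-04]), 'eef_pos': array([ 266.44289687, -564.85656935,  189.13860988]), 'tool_rot': array([-3.06422599e+00, -6.86443600e-01,  6.31747278e-04]), 'contact_force': array([ 0.50188194, -0.37984808, -0.43037825]), 'ft_torque': array([ 0.00587854,  0.04829243, -0.07951335]), 'gripper_force': 0.0, 'grip_width': 87.09988178450317}
side {'intrinsics': array([[512.32414299,   0.        , 317.79449409],
       [  0.        , 512.32414299, 236.15634141],
       [  0.        ,   0.        ,   1.        ]]), 'dist_coeffs': array([0.031105, 0.      , 0.      , 0.      , 0.      ]), 'R': array([[-0.75808356, -0.65171176, -0.02410599],
       [-0.39896683,  0.49269132, -0.77335679],
       [ 0.51588253, -0.57665158, -0.63351257]]), 't': array([ 439.78018134,  286.67327782, 1071.25907875])}
0.9960774739583333
top {'intrinsics': array([[511.36860883,   0.        , 321.54486493],
       [  0.        , 511.36860883, 237.40200457],
       [  0.        ,   0.        ,   1.        ]]), 'dist_coeffs': array([0.00770938, 0.        , 0.        , 0.        , 0.        ]), 'R': array([[ 0.00716252, -0.99995303,  0.00653009],
       [-0.99606159, -0.00771146, -0.08832801],
       [ 0.08837422, -0.00587173, -0.99607004]]), 't': array([  25.45556728,  570.16458716, 1189.83454592])}
0.9959993489583333
```

View pics/side0.png

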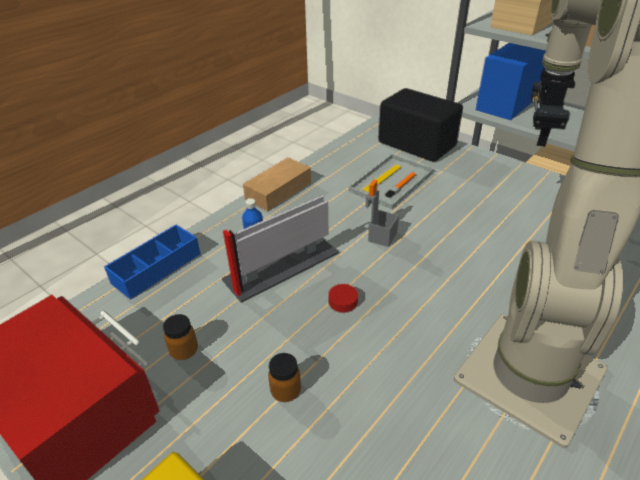

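View pics/top0.png

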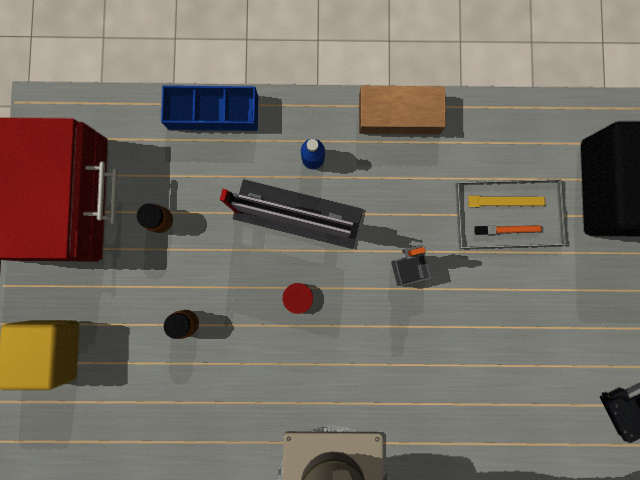

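The side view shows the bin at (383,225) with its fin at (374,187), and the rail running from (328,205) to the stop at (235,262). In the top view the fin is at (417,251), and the rail runs from (355,232) to the stop at (226,197).

```bash
cat > h.py <<'E'
import numpy as np,cv2
from cell import *
def cloud(n,d):
    c=get_calibration(n);v,u=np.mgrid[:480,:640]
    uv=np.stack([u,v],-1).reshape(-1,1,2).astype(np.float64)
    q=cv2.undistortPoints(uv,c["intrinsics"],c["dist_coeffs"]).reshape(480,640,2)
    X=np.dstack([q*d[...,None],d])
    return (X-c["t"])@c["R"]
def rect(P): # min area rect
    r=cv2.minAreaRect(P[:,:2].astype(np.float32));return r
E
python3 - <<'E'
from h import *
for n in("side","top"):
    f=np.load(n+"0.npz");p=f["p"].astype(int);W=cloud(n,f["d"]);x,y,z=W[...,0],W[...,1],W[...,2]
    hsv=cv2.cvtColor(f["p"],cv2.COLOR_RGB2HSV)
    org=(hsv[...,0]<14)&(hsv[...,0]>4)&(hsv[...,1]>170)&(z>125)&(z<190)&(abs(y+195)<100)&(x>350)&(x<700)
    P=W[org];print(n,"fin",len(P),P.mean(0),P.min(0),P.max(0),rect(P))
    cx,cy=P.mean(0)[:2]
    near=np.hypot(x-cx+30,y-cy)<75
    for a,b in((50,75),(100,126),(126,145),(160,185)):
        m=near&(z>a)&(z<b);Q=W[m]
        if len(Q)>4: print(" z",a,b,len(Q),Q.mean(0),rect(Q))
    red=((hsv[...,0]<4)|(hsv[...,0]>174))&(hsv[...,1]>170)&(z>50)&(z<230)&(x>500)&(x<800)&(y>100)&(y<350)
    Q=W[red];print(" stop",len(Q),Q.mean(0),rect(Q),Q[:,2].max())
    R=(z>90)&(z<195)&(x>520)&(x<760)&(y>-110)&(y<230)&(hsv[...,1]<80)
    Q=W[R];print(" rail",len(Q),rect(Q),np.percentile(Q[:,2],[50,90,95,99]))
    for a in range(100,190,4): print((a,int(((Q[:,2]>=a)&(Q[:,2]<a+4)).sum())),end=" ")
    print()
    T=Q[Q[:,2]>np.percentile(Q[:,2],99.5)-14];print(" railtop",rect(T))
E
```

```text
side fin 34 [ 526.55813563 -165.83690082  153.49938807] [ 521.10947262 -180.7675167   138.7345844 ] [ 536.21289402 -152.43370441  173.31774896] ((529.2298583984375, -167.11996459960938), (10.582515716552734, 29.717857360839844), 14.96049690246582)
 z 50 75 238 [ 495.85390013 -174.06817686   58.1972305 ] ((495.29730224609375, -177.21502685546875), (61.26254653930664, 79.19610595703125), 12.091529846191406)
 z 100 126 97 [ 525.80350644 -160.51893182  112.49572909] ((530.7261352539062, -166.43080139160156), (24.905258178710938, 44.49957275390625), 13.780274391174316)
 z 126 145 89 [ 526.16537598 -161.101909    135.07019782] ((530.328125, -165.52529907226562), (23.7081241607666, 39.726322174072266), 13.967741966247559)
 z 160 185 54 [ 528.91832185 -164.66086521  167.89307249] ((530.2791137695312, -166.3990020751953), (13.108200073242188, 32.61046600341797), 13.660711288452148)
 stop 369 [634.25522382 236.81692576 132.29455495] ((636.7762451171875, 234.26718139648438), (16.522554397583008, 26.49918556213379), 62.074790954589844) 202.57279624101693
 rail 3396 ((676.6511840820312, 80.656845
[... 1352 characters left out ...]
 14.419934272766113)
 stop 122 [637.11126339 231.27139058 171.83965379] ((633.488525390625, 218.24725341796875), (46.696144104003906, 23.40577507019043), 62.416961669921875) 205.5485712542177
 rail 1991 ((679.4863891601562, 78.8505630493164), (262.162841796875, 171.71823120117188), 76.4178237915039) [155.16962368 180.50779572 181.97155128 184.86063715]
(100, 23) (104, 22) (108, 23) (112, 19) (116, 32) (120, 27) (124, 27) (128, 38) (132, 31) (136, 79) (140, 81) (144, 32) (148, 202) (152, 351) (156, 76) (160, 58) (164, 50) (168, 104) (172, 260) (176, 186) (180, 189) (184, 21) (188, 3) 
 railtop ((607.7555541992188, 96.44308471679688), (261.6500244140625, 23.702632904052734), 76.54837036132812)
```

```bash
cat >> h.py <<'E'
from scipy.spatial.transform import Rotation as Ro
def plan(target,yaw,n):
    """rows (cm, deg) from measured pose to TCP target with tool pointing down, tool y at azimuth yaw deg"""
    s=read_state();R=Ro.from_rotvec(s["tool_rot"]);p=s["eef_pos"].copy()
    a=np.radians(yaw);Y=np.array([np.cos(a),np.sin(a),0]);Z=np.array([0,0,-1.]);
    Rt=Ro.from_matrix(np.stack([np.cross(Y,Z),Y,Z],1))
    w=(R.inv()*Rt).as_rotvec()
    step=(np.asarray(target)-p)/n
    for i in range(n):
        print(np.round(R.inv().apply(step)/10,2).tolist(),np.round(np.degrees(w)/n,2).tolist())
        R=R*Ro.from_rotvec(w/n)
def st():
    s=read_state();y=Ro.from_rotvec(s["tool_rot"]).as_matrix()
    print(round(s["clock"],2),s["eef_pos"].round(1),"yaw",np.degrees(np.arctan2(y[1,1],y[0,1])).round(2),"z",y[:,2].round(3),"F",s["contact_force"].round(2),"T",s["ft_torque"].round(2),s["grip_width"],s["gripper_force"],s["joint_positions"].round(2))
E
python3 - <<'E'
from h import *
for n in("side","top"):
    f=np.load(n+"0.npz");W=cloud(n,f["d"]).reshape(-1,3)
    a=np.radians(76.5);Y=np.array([np.cos(a),np.sin(a)]);X=np.array([Y[1],-Y[0]])
    u=(W[:,:2]-[607.2,96.8])@X;v=(W[:,:2]-[607.2,96.8])@Y
    m=(abs(v)<110)&(abs(u)<26)&(W[:,2]>60)
    # yaw refine: highest points line
    for lo in range(-22,22,2):
        k=m&(u>=lo)&(u<lo+2)
        if k.sum()>5: print(n,lo,k.sum(),np.percentile(W[k,2],[10,50,90]).round(1))
    k=m&(W[:,2]>176);c=np.polyfit(v[k],u[k],1);print("web line slope deg",np.degrees(c[0]),c[1])
    e=(abs(u)<12)&(W[:,2]>140)&(W[:,2]<184)&(abs(v)<160);print("ends",np.percentile(v[e],[.2,1,99,99.8]))
plan([530.4,-168.2,205],14.2,10)
E
```

```text
side -16 60 [ 82.2 127.8 168. ]
side -14 462 [ 80.3 123.7 164.6]
side -12 1226 [ 78.6 123.1 166. ]
side -10 816 [ 77.3 124.4 165.3]
side -8 185 [ 79.4 132.7 173.3]
side -6 18 [128.1 170.5 172.7]
side 2 12 [165.6 174.2 177.2]
side 4 88 [165.1 172.7 180.7]
side 6 244 [163.7 172.3 179.9]
side 8 163 [162.6 171.7 179.7]
side 10 65 [162.7 175.7 180. ]
side 12 13 [176.5 178.2 178.5]
web line slope deg -0.09650760476437432 8.075975649233765
ends [-130.45871322 -127.23776375  146.48142076  147.0455183 ]
top -12 532 [ 80.9 127.9 169.2]
top -10 115 [171.2 174.3 176.8]
top -8 97 [172.6 174.7 177. ]
top -6 44 [171.6 173.6 176.1]
top -4 28 [151.2 153.2 155.2]
top -2 98 [149.5 152.7 155.8]
top 0 91 [150.2 152.9 155.1]
top 2 95 [150.3 152.4 155. ]
top 4 100 [150.9 153.4 155.5]
top 6 275 [152.4 166.4 181.4]
top 8 98 [178.8 181.  184.3]
top 10 93 [178.3 180.9 182.9]
top 12 11 [177.8 178.8 180.4]
top 16 8 [140.6 141.9 142.9]
top 18 23 [138.  140.4 141.2]
top 20 25 [138.  140.6 142.4]
web line slope deg -0.12696791130164484 6.080848401276965
ends [-130.90142138 -128.7379303   135.13248764  141.66137747]
[4.08, -2.46, -0.15] [-0.01, -0.0, -7.89]
[4.38, -1.88, -0.16] [-0.01, -0.0, -7.89]
[4.6, -1.26, -0.16] [-0.01, -0.0, -7.89]
[4.72, -0.62, -0.16] [-0.01, -0.0, -7.89]
[4.76, 0.04, -0.16] [-0.01, -0.0, -7.89]
[4.71, 0.69, -0.16] [-0.01, -0.0, -7.89]
[4.57, 1.33, -0.16] [-0.01, -0.0, -7.89]
[4.35, 1.95, -0.16] [-0.01, -0.0, -7.89]
[4.04, 2.53, -0.16] [-0.01, -0.0, -7.89]
[3.65, 3.06, -0.16] [-0.01, -0.0, -7.89]
```

Call:
servo_tool(
  slide=[
    [2.0,-1.2,-0.4],
    [4.2,-2.2,-0.4],
    [4.4,-1.7,-0.4],
    [4.6,-1.1,-0.4],
    [4.7,-0.5,0],
    [4.7,0.2,0],
    [4.6,0.8,0],
    [4.4,1.5,0],
  ],
  turn=[
    [0,0,-4],
    [0,0,-8],
    [0,0,-8],
    [0,0,-8],
    [0,0,-8],
    [0,0,-8],
    [0,0,-8],
    [0,0,-8],
  ],
  gripper=[1,1,1,1,1,1,1,1],
)

```text
clock: 1.1
eef_pos: [452.2, -262.2, 206.2]
tool_rot: [2.303, 2.136, -0.0]
contact_force: [0.7, -0.3, -0.4]
grip_width: 86.8
gripper_force: 0.0
```

```bash
python3 -c "
from h import *
st();plan([530.4,-168.2,205],14.2,4)"
```

```text
1.1 [ 452.2 -262.2  206.2] yaw -4.3 z [ 0. -0. -1.] F [ 0.68 -0.34 -0.42] T [ 0.01 -0.11  0.01] 86.82670773061771 0.0 [ 0.81  0.12 -0.41  1.69  0.05  1.34  0.32]
[2.49, 1.77, 0.03] [0.0, 0.01, -4.63]
[2.34, 1.97, 0.03] [0.0, 0.01, -4.63]
[2.17, 2.15, 0.03] [0.0, 0.01, -4.63]
[1.99, 2.32, 0.03] [0.0, 0.01, -4.63]
```

Call:
servo_tool(
  slide=[
    [2.5,1.8,0],
    [2.3,2.0,0],
    [2.2,2.1,0],
    [2.0,2.3,0],
    [0,0,0],
    [0,0,0],
  ],
  turn=[
    [0,0,-4.6],
    [0,0,-4.6],
    [0,0,-4.6],
    [0,0,-4.6],
    [0,0,0],
    [0,0,0],
  ],
  gripper=[1,1,1,1,1,1],
)

```text
clock: 1.85
eef_pos: [530.3, -171.8, 205.7]
tool_rot: [-1.941, -2.47, 0.001]
contact_force: [-0.5, 0.5, 0.3]
grip_width: 87.2
gripper_force: 0.0
```

```bash
python3 -c "
from h import *
st();plan([530.4,-168.2,143],14.2,4)
for n in ('side','top'):
    p,d=capture(n);np.savez(n+'1.npz',p=p,d=d)
    if n=='side': cv2.imwrite('pics/side1.png',cv2.resize(p[120:270,280:480,::-1],(800,600)))
"
```

```text
1.85 [ 530.3 -171.8  205.7] yaw 13.66 z [-0.001 -0.    -1.   ] F [-0.54  0.53  0.33] T [-0.05 -0.14 -0.  ] 87.17268399716771 0.0 [ 0.67  0.21 -0.51  1.6   0.11  1.36  0.39]
[0.09, 0.02, 1.57] [-0.01, -0.0, -0.14]
[0.09, 0.02, 1.57] [-0.01, -0.0, -0.14]
[0.09, 0.02, 1.57] [-0.01, -0.0, -0.14]
[0.09, 0.02, 1.57] [-0.01, -0.0, -0.14]
```

View pics/side1.png

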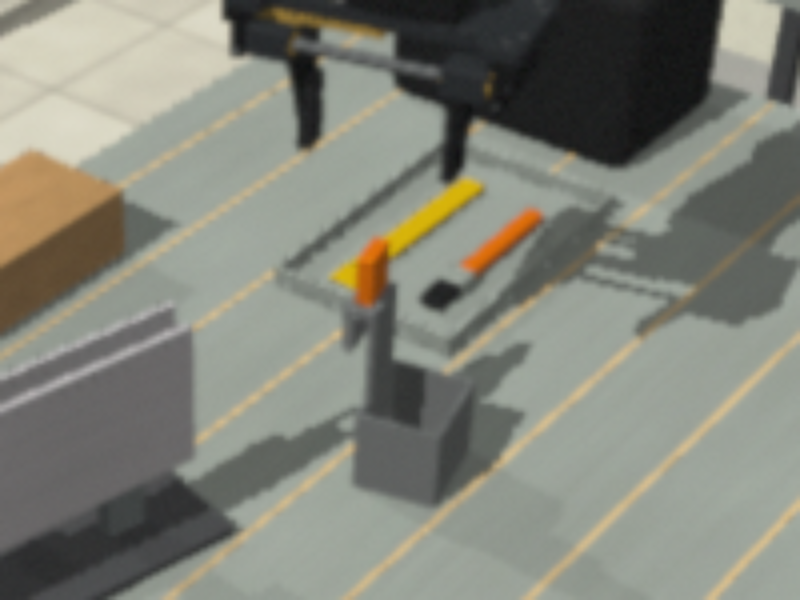

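The fingers at crop (310,140) and (455,175) straddle the fin, whose top is at crop (372,245). The bin is upright and untouched, so I'll descend.

Call:
servo_tool(
  slide=[
    [0.1,0,1.4],
    [0.1,0,1.6],
    [0.1,0,1.6],
    [0.1,0,1.6],
    [0,0,0],
    [0,0,0],
    [0,0,0],
    [0,0,0],
  ],
  turn=[
    [0,0,-0.5],
    [0,0,0],
    [0,0,0],
    [0,0,0],
    [0,0,0],
    [0,0,0],
    [0,0,0],
    [0,0,0],
  ],
  gripper=[1,1,1,0.8,0.3,-0.2,-0.5,-0.58],
)

```text
clock: 2.95
eef_pos: [529.6, -167.8, 144.4]
tool_rot: [1.93, 2.478, 0.0]
contact_force: [-0.1, 0.5, -0.2]
grip_width: 46.2
gripper_force: 0.0
```

Call:
servo_tool(
  slide=[
    [0,0,0],
    [0,0,0],
    [0,0,0],
    [0,0,0],
    [0,0,0],
    [0,0,0],
  ],
  turn=[
    [0,0,0],
    [0,0,0],
    [0,0,0],
    [0,0,0],
    [0,0,0],
    [0,0,0],
  ],
  gripper=[-0.62,-0.66,-0.7,-0.75,-0.85,-1],
)

```text
clock: 3.7
eef_pos: [529.3, -167.7, 143.9]
tool_rot: [1.931, 2.478, -0.0]
contact_force: [-0.5, -0.4, 1.1]
grip_width: 3.6
gripper_force: 0.0
```

Call:
servo_tool(
  slide=[
    [0,0,0],
    [0,0,0],
    [0,0,0],
    [0,0,0],
  ],
  turn=[
    [0,0,0],
    [0,0,0],
    [0,0,0],
    [0,0,0],
  ],
  gripper=[-1,-1,-1,-1],
)

```text
clock: 4.2
eef_pos: [529.3, -167.7, 144.0]
tool_rot: [1.931, 2.478, -0.0]
contact_force: [-0.2, -0.2, -0.9]
grip_width: 0.5
gripper_force: 0.0
```

```bash
python3 -c "
from h import *
st()"
```

```text
4.2 [ 529.3 -167.7  144. ] yaw 14.16 z [ 0. -0. -1.] F [-0.18 -0.2  -0.93] T [-0.03 -0.12 -0.01] 0.518006727597878 0.0 [ 0.67  0.25 -0.51  1.69  0.13  1.24  0.37]
```

The gripper closed on nothing, so I'll look.

```bash
python3 -c "
from h import *
a=[]
for n,(r,c) in dict(side=(120,290),top=(190,350)).items():
    p,d=capture(n);np.savez(n+'2.npz',p=p,d=d)
    a.append(cv2.resize(p[r:r+120,c:c+120,::-1],(400,400)))
    W=cloud(n,d);x,y,z=W[...,0],W[...,1],W[...,2];hsv=cv2.cvtColor(p,cv2.COLOR_RGB2HSV)
    org=(hsv[...,0]<14)&(hsv[...,0]>4)&(hsv[...,1]>170)&(z>125)&(z<190)&(y>-290)&(y<-95)&(x>350)&(x<700)
    print(n,org.sum(),W[org].mean(0),rect(W[org]) if org.any() else '')
cv2.imwrite('pics/m2.png',np.hstack(a))
"
```

```text
side 30 [ 525.18230383 -163.95886293  154.90394168] ((524.499755859375, -166.3751220703125), (28.678085327148438, 10.884384155273438), 85.38214874267578)
top 2 [ 530.54210716 -154.690655    144.40160228] ((530.5421142578125, -154.69064331054688), (2.01363205909729, 0.0), -158.87399291992188)
```

View pics/m2.png

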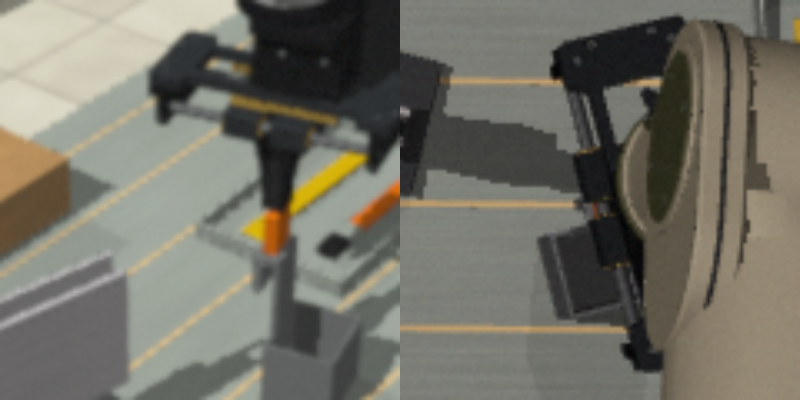

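The side crop shows the fin still upright at about (275,230), with the finger tips ending at about (275,205). Either the fingers are too high or they are off to one side. I'll measure the tips from the depth.

```bash
python3 -c "
from h import *
for n in ('side','top'):
    f=np.load(n+'2.npz');p=f['p'];W=cloud(n,f['d']);hsv=cv2.cvtColor(p,cv2.COLOR_RGB2HSV)
    x,y,z=W[...,0],W[...,1],W[...,2]
    if n=='side':
        for r in range(174,204,2):
            print(r,[(c,W[r,c].round(0).astype(int).tolist(),p[r,c].tolist()) for c in (370,373,376)])
    dark=(p.max(-1)<75)&(np.hypot(x-530,y+168)<45)&(z>130)&(z<260)
    for a in range(130,260,10):
        k=dark&(z>=a)&(z<a+10)
        if k.sum()>2: print(n,a,k.sum(),W[k].mean(0).round(0),W[k].min(0).round(0),W[k].max(0).round(0))
"
```

```text
174 [(370, [532, -156, 202], [35, 37, 35]), (373, [525, -159, 203], [36, 36, 36]), (376, [519, -164, 203], [22, 22, 25])]
176 [(370, [530, -154, 198], [34, 33, 35]), (373, [524, -158, 198], [35, 34, 35]), (376, [522, -168, 194], [16, 17, 18])]
178 [(370, [534, -159, 187], [36, 37, 37]), (373, [526, -162, 189], [35, 34, 36]), (376, [522, -169, 187], [28, 28, 21])]
180 [(370, [528, -151, 188], [35, 35, 36]), (373, [522, -157, 187], [34, 34, 34]), (376, [522, -169, 181], [63, 47, 18])]
182 [(370, [531, -156, 178], [101, 87, 74]), (373, [523, -159, 180], [50, 36, 31]), (376, [527, -178, 168], [112, 73, 15])]
184 [(370, [530, -156, 172], [217, 124, 38]), (373, [523, -159, 173], [165, 85, 13]), (376, [530, -182, 159], [118, 68, 16])]
186 [(370, [529, -154, 168], [188, 96, 10]), (373, [524, -160, 167], [150, 76, 17]), (376, [527, -178, 156], [121, 80, 55])]
188 [(370, [529, -154, 161], [185, 96, 10]), (373, [524, -161, 160], [145, 72, 12]), (376, [527, -179, 149], [125, 86, 60])]
190 [(370, [530, -157, 153], [184, 94, 10]), (373, [523, -159, 155], [143, 71, 10]), (376, [530, -185, 138], [11
[... 1056 characters left out ...]
 [ 526. -159.  205.] [ 517. -175.  200.] [ 536. -153.  210.]
side 210 34 [ 526. -158.  215.] [ 514. -169.  210.] [ 538. -151.  220.]
side 220 38 [ 527. -158.  225.] [ 513. -173.  220.] [ 540. -152.  230.]
side 230 17 [ 528. -154.  234.] [ 512. -160.  230.] [ 540. -149.  240.]
side 240 4 [ 531. -142.  246.] [ 529. -150.  243.] [ 533. -132.  250.]
side 250 53 [ 517. -138.  256.] [ 496. -178.  251.] [ 544. -124.  260.]
top 130 5 [ 526. -151.  133.] [ 517. -153.  131.] [ 536. -148.  135.]
top 180 3 [ 527. -158.  187.] [ 525. -159.  186.] [ 529. -158.  190.]
top 190 3 [ 529. -158.  194.] [ 526. -158.  191.] [ 531. -157.  196.]
top 250 18 [ 522. -131.  256.] [ 500. -144.  251.] [ 544. -125.  260.]
```

```bash
python3 -c "
from h import *
for n,i in (('side',0),('side',1),('top',0),('top',1),):
    f=np.load(f'{n}{i}.npz');p=f['p'];W=cloud(n,f['d'])
    x,y,z=W[...,0],W[...,1],W[...,2]
    c=(266.4,-564.9,189) if i==0 else (530.3,-171.8,205.7)
    k=(p.max(-1)<75)&(np.hypot(x-c[0],y-c[1])<65)&(z>c[2]-10)&(z<c[2]+75)
    num,L=cv2.connectedComponents(k.astype(np.uint8))
    for j in range(1,num):
        Q=W[L==j]
        if len(Q)<15: continue
        T=Q[Q[:,2]<np.percentile(Q[:,2],8)+10]
        print(n,i,len(Q),'minz',np.percentile(Q[:,2],[0,3,8]).round(1),'tip xy',T[:,:2].mean(0).round(1))
"
```

```text
side 0 127 minz [221.8 222.7 224.8] tip xy [ 245.8 -518.7]
side 1 76 minz [240.7 242.4 245.3] tip xy [ 573.9 -153.5]
side 1 65 minz [241.5 242.3 244.8] tip xy [ 481.  -177.8]
```

The finger tips sit about 33 mm above the reported TCP in both frames, open and shut: the images give z ≈ 177 and the state says 144. I trust the cameras here because they agree with the bin's sizes. I'll open, go down about 32 mm in steps watching the force, and grip again.

Call:
servo_tool(
  slide=[
    [0,0,0],
    [0,0,0],
    [0,0,0],
    [0,0,0],
    [0,0,0],
    [0,0,0],
    [0,0,0.8],
    [0,0,0.8],
  ],
  turn=[
    [0,0,0],
    [0,0,0],
    [0,0,0],
    [0,0,0],
    [0,0,0],
    [0,0,0],
    [0,0,0],
    [0,0,0],
  ],
  gripper=[0.2,0.2,0.2,0.2,0.2,0.2,0.2,0.2],
)

```text
clock: 5.3
eef_pos: [529.1, -167.7, 127.2]
tool_rot: [-1.931, -2.478, 0.0]
contact_force: [-0.7, 0.2, -0.8]
grip_width: 51.7
gripper_force: 0.0
```

Call:
servo_tool(
  slide=[
    [0,0,0.5],
    [0,0,0.5],
    [0,0,0.5],
    [0,0,0],
    [0,0,0],
  ],
  turn=[
    [0,0,0],
    [0,0,0],
    [0,0,0],
    [0,0,0],
    [0,0,0],
  ],
  gripper=[0.2,0.2,0.2,0.2,0.2],
)

```text
clock: 5.92
eef_pos: [529.4, -167.7, 113.1]
tool_rot: [1.931, 2.478, 0.0]
contact_force: [-0.2, -0.0, 0.6]
grip_width: 51.9
gripper_force: 0.0
```

Call:
servo_tool(
  slide=[
    [0,0,0],
    [0,0,0],
    [0,0,0],
    [0,0,0],
    [0,0,0],
    [0,0,0],
    [0,0,0],
    [0,0,0],
  ],
  turn=[
    [0,0,0],
    [0,0,0],
    [0,0,0],
    [0,0,0],
    [0,0,0],
    [0,0,0],
    [0,0,0],
    [0,0,0],
  ],
  gripper=[-0.2,-0.4,-0.5,-0.6,-0.65,-0.7,-0.8,-1],
)

```text
clock: 6.92
eef_pos: [529.4, -167.7, 112.9]
tool_rot: [1.931, 2.478, 0.0]
contact_force: [0.9, 0.0, -0.4]
grip_width: 11.6
gripper_force: 30.0
```

Call:
servo_tool(
  slide=[
    [0,0,0],
    [0,0,0],
    [0,0,0],
    [0,0,0],
  ],
  turn=[
    [0,0,0],
    [0,0,0],
    [0,0,0],
    [0,0,0],
  ],
  gripper=[-1,-1,-1,-1],
)

```text
clock: 7.42
eef_pos: [529.4, -167.7, 113.0]
tool_rot: [1.931, 2.478, 0.0]
contact_force: [0.8, 0.2, -1.2]
grip_width: 11.9
gripper_force: 30.0
```

```bash
python3 -c "
from h import *
st()
a=[]
for n,(r,c) in dict(side=(120,290),top=(190,350)).items():
    p,d=capture(n);np.savez(n+'3.npz',p=p,d=d)
    a.append(cv2.resize(p[r:r+120,c:c+120,::-1],(400,400)))
cv2.imwrite('pics/m3.png',np.hstack(a))
"
```

```text
7.42 [ 529.4 -167.7  113. ] yaw 14.16 z [ 0. -0. -1.] F [ 0.81  0.23 -1.21] T [-0.   -0.37 -0.01] 11.861568234358039 30.0010317703709 [ 0.66  0.28 -0.51  1.73  0.15  1.18  0.36]
```

View pics/m3.png

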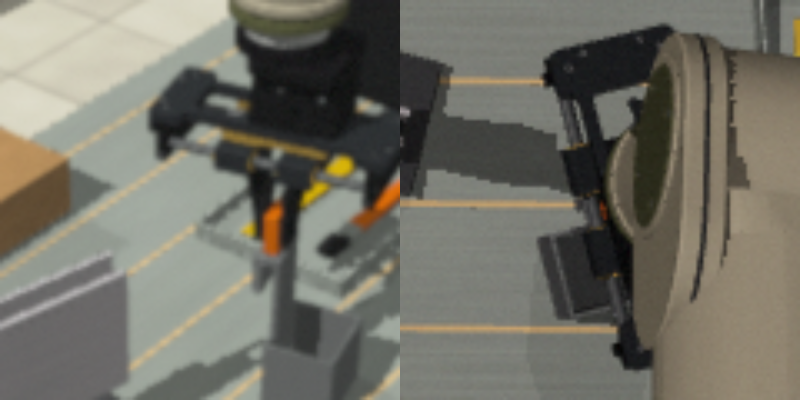

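The fin is gripped, with an 11.9 mm opening and 30 N, and it shows between the fingers at (272,230). Bin z = 0 corresponds to a reported TCP z of 113. Lifting straight up.

Call:
servo_tool(
  slide=[
    [0,0,-0.2],
    [0,0,-0.6],
    [0,0,-1.2],
    [0,0,-1.8],
    [0,0,-2.0],
    [0,0,-2.0],
    [0,0,-1.4],
    [0,0,-0.6],
  ],
  turn=[
    [0,0,0],
    [0,0,0],
    [0,0,0],
    [0,0,0],
    [0,0,0],
    [0,0,0],
    [0,0,0],
    [0,0,0],
  ],
  gripper=[-1,-1,-1,-1,-1,-1,-1,-1],
)

```text
clock: 8.52
eef_pos: [529.7, -167.7, 212.3]
tool_rot: [1.93, 2.477, 0.001]
contact_force: [-0.4, -0.2, -2.3]
grip_width: 11.9
gripper_force: 30.0
```

```bash
python3 -c "
from h import *
st();plan([517,20.6,211],-13.4,10)"
```

```text
8.53 [ 529.7 -167.7  212.3] yaw 14.16 z [ 0.001 -0.001 -1.   ] F [-0.42 -0.21 -2.31] T [ 0.06 -0.17  0.01] 11.895558045133352 30.0006017787382 [ 0.67  0.21 -0.52  1.59  0.1   1.37  0.39]
[1.86, 0.34, 0.01] [0.01, 0.0, 2.76]
[1.87, 0.25, 0.01] [0.01, 0.0, 2.76]
[1.88, 0.16, 0.01] [0.01, 0.0, 2.76]
[1.89, 0.07, 0.01] [0.01, 0.0, 2.76]
[1.89, -0.02, 0.01] [0.01, 0.0, 2.76]
[1.88, -0.11, 0.01] [0.01, 0.0, 2.76]
[1.88, -0.2, 0.01] [0.01, 0.0, 2.76]
[1.86, -0.29, 0.01] [0.01, 0.0, 2.76]
[1.85, -0.38, 0.01] [0.01, 0.0, 2.76]
[1.83, -0.47, 0.01] [0.01, 0.0, 2.76]
```

Call:
servo_tool(
  slide=[
    [0.8,0.3,0],
    [1.8,0.3,0],
    [2.1,0.2,0],
    [2.1,0.1,0],
    [2.1,0,0],
    [2.1,-0.1,0],
    [2.1,-0.2,0],
    [2.0,-0.3,0],
  ],
  turn=[
    [0,0,1.5],
    [0,0,2.6],
    [0,0,3],
    [0,0,3],
    [0,0,3],
    [0,0,3],
    [0,0,3],
    [0,0,3],
  ],
  gripper=[-1,-1,-1,-1,-1,-1,-1,-1],
)

```text
clock: 9.52
eef_pos: [520.2, -15.1, 210.7]
tool_rot: [-2.371, -2.06, 0.001]
contact_force: [0.4, -0.3, -3.1]
grip_width: 11.7
gripper_force: 30.0
```

Call:
servo_tool(
  slide=[
    [1.8,-0.4,0],
    [1.2,-0.4,0],
    [0.6,-0.2,0],
    [0,0,0],
    [0,0,0],
    [0,0,0],
  ],
  turn=[
    [0,0,2.5],
    [0,0,2],
    [0,0,1],
    [0,0,0],
    [0,0,0],
    [0,0,0],
  ],
  gripper=[-1,-1,-1,-1,-1,-1],
)

```text
clock: 10.28
eef_pos: [516.7, 20.8, 210.9]
tool_rot: [2.467, 1.945, -0.0]
contact_force: [0.5, 0.2, -2.9]
grip_width: 12.0
gripper_force: 30.0
```

```bash
cat >> h.py <<'E'
O=np.array([607.2,96.8]);A=np.radians(76.6);SY=np.array([np.cos(A),np.sin(A)]);SX=np.array([SY[1],-SY[0]])
def look(k):
    """bin and fin in the stand frame, tilt, from both views"""
    for n in ("side","top"):
        p,d=capture(n);np.savez(f"{n}{k}.npz",p=p,d=d);cv2.imwrite(f"pics/{n}{k}.png",p[:,:,::-1])
        W=cloud(n,d);hsv=cv2.cvtColor(p,cv2.COLOR_RGB2HSV)
        e=read_state()["eef_pos"];near=np.hypot(W[...,0]-e[0],W[...,1]-e[1])<60
        o=(hsv[...,0]<14)&(hsv[...,0]>4)&(hsv[...,1]>150)&near&(W[...,2]>e[2]-10)
        if o.sum()>3:
            Q=W[o];print(n,"orange",len(Q),"u",((Q[:,:2]-O)@SX).round(0).min(),((Q[:,:2]-O)@SX).max().round(0),"v",((Q[:,:2]-O)@SY).min().round(0),((Q[:,:2]-O)@SY).max().round(0),"z",Q[:,2].min().round(1),Q[:,2].max().round(1))
def ss():
    st();e=read_state()["eef_pos"][:2]-O;print("eef in stand",(e@SX).round(1),(e@SY).round(1))
E
python3 -c "
from h import *
ss();look(4);plan([577.4,6.2,211],-13.4,8)
a=[cv2.resize(cv2.imread('pics/side4.png')[130:310,220:430],(420,360)),cv2.resize(cv2.imread('pics/top4.png')[160:300,210:390],(370,360))]
cv2.imwrite('pics/m4.png',np.hstack(a))"
```

```text
10.28 [516.7  20.8 210.9] yaw -13.48 z [-0. -0. -1.] F [ 0.51  0.21 -2.91] T [-0.04 -0.13 -0.  ] 11.954367828273934 30.000708801671863 [ 0.44  0.13 -0.62  1.68  0.08  1.35 -0.42]
eef in stand -70.4 -94.9
side orange 49 u -84.0 -60.0 v -92.0 -80.0 z 236.5 281.8
[-0.0, 0.78, -0.0] [0.0, 0.0, -0.01]
[-0.0, 0.78, -0.0] [0.0, 0.0, -0.01]
[-0.0, 0.78, -0.0] [0.0, 0.0, -0.01]
[-0.0, 0.78, -0.0] [0.0, 0.0, -0.01]
[-0.0, 0.78, -0.0] [0.0, 0.0, -0.01]
[-0.0, 0.78, -0.0] [0.0, 0.0, -0.01]
[-0.0, 0.78, -0.0] [0.0, 0.0, -0.01]
[-0.0, 0.78, -0.0] [0.0, 0.0, -0.01]
```

View pics/m4.png

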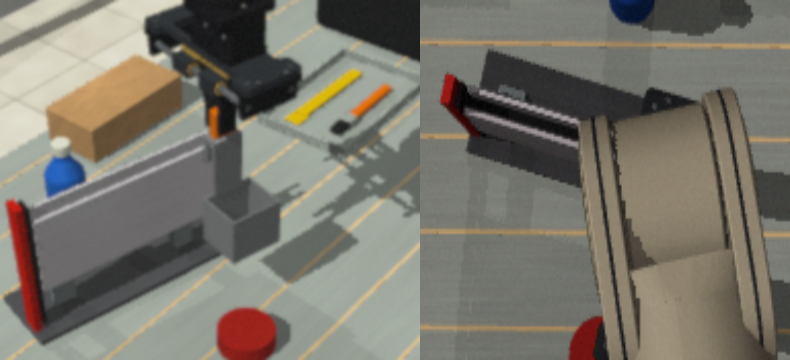

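The bin hangs upright at side-crop (240,220), in front of the rail at its open end. The yaw matches and its underside is about 98 mm up, clear above the lip. Moving across over the lip.

Call:
servo_tool(
  slide=[
    [0,0.4,0],
    [0,0.9,0],
    [0,1.2,0],
    [0,1.2,0],
    [0,1.1,0],
    [0,0.8,0],
    [0,0.5,0],
    [0,0.1,0],
  ],
  turn=[
    [0,0,0],
    [0,0,0],
    [0,0,0],
    [0,0,0],
    [0,0,0],
    [0,0,0],
    [0,0,0],
    [0,0,0],
  ],
  gripper=[-1,-1,-1,-1,-1,-1,-1,-1],
)

```text
clock: 11.38
eef_pos: [577.1, 7.0, 210.9]
tool_rot: [-2.466, -1.946, 0.0]
contact_force: [0.2, 0.2, -1.1]
grip_width: 11.9
gripper_force: 30.0
```

Call:
servo_tool(
  slide=[
    [0,0,0],
    [0,0,0],
  ],
  turn=[
    [0,0,0],
    [0,0,0],
  ],
  gripper=[-1,-1],
)

```text
clock: 11.62
eef_pos: [576.8, 7.0, 211.0]
tool_rot: [2.466, 1.946, -0.0]
contact_force: [0.2, -0.0, -2.8]
grip_width: 11.8
gripper_force: 30.0
```

```bash
python3 -c "
from h import *
ss();look(5)
f=np.load('side5.npz');W=cloud('side',f['d']);p=f['p']
u=(W[...,:2]-O)@SX;v=(W[...,:2]-O)@SY;z=W[...,2]
m=(abs(u)<35)&(v>-80)&(v<-60)&(z>140)&(z<275)   # side of hook/fin/rail
for a in range(140,275,5):
    k=(abs(u+10)<35)&(v>-85)&(v<-65)&(z>=a)&(z<a+5)
    if k.sum(): print(a,k.sum(),u[k].min().round(1),u[k].max().round(1),v[k].max().round(1),p[k].mean(0).round(0))
cv2.imwrite('pics/m5.png',cv2.resize(cv2.imread('pics/side5.png')[150:250,280:400],(720,600)))"
```

```text
11.62 [576.8   7.  211. ] yaw -13.44 z [ 0. -0. -1.] F [ 0.2  -0.01 -2.75] T [-0.01 -0.11  0.01] 11.80291233888194 30.000662407837808 [ 0.41  0.27 -0.6   1.54  0.15  1.38 -0.44]
eef in stand -8.8 -94.4
side orange 45 u -24.0 3.0 v -100.0 -79.0 z 238.3 278.1
140 5 -18.8 -15.4 -78.8 [71. 73. 72.]
145 5 -18.4 -14.2 -72.2 [79. 81. 80.]
150 10 -19.8 -12.6 -69.6 [74. 76. 76.]
155 19 -35.1 -5.8 -65.3 [95. 96. 95.]
160 18 -22.2 9.0 -65.9 [104. 104. 104.]
165 25 -21.2 9.9 -65.8 [106. 105. 105.]
170 34 -21.6 9.9 -65.7 [115. 114. 115.]
175 22 -22.0 12.2 -65.2 [123. 122. 122.]
180 12 -21.7 10.5 -72.7 [119. 119. 118.]
185 6 -21.5 -16.5 -76.6 [81. 82. 81.]
190 7 -20.5 -13.7 -75.4 [79. 80. 80.]
195 11 -23.4 3.9 -75.2 [103. 105. 103.]
200 15 -21.7 -0.2 -73.6 [94. 96. 94.]
205 17 -20.7 0.0 -74.1 [90. 92. 90.]
210 15 -20.7 1.5 -75.2 [90. 92. 90.]
215 15 -21.6 2.1 -75.2 [88. 88. 85.]
220 10 -22.3 4.0 -74.0 [92. 94. 92.]
225 13 -22.8 0.3 -73.9 [86. 88. 87.]
230 25 -20.6 0.6 -73.7 [113. 112. 110.]
235 12 -16.1 -3.7 -76.7 [150. 103.  76.]
240 8 -22.0 -4.7 -80.4 [156.  82.  26.]
245 15 -24.2 5.6 -79.3 [104.  60.  26.]
250 12 -24.2 6.2 -79.5 [112.  60.  21.]
255 17 -24.0 4.1 -79.6 [111.  60.  22.]
260 12 -25.7 4.4 -80.6 [82. 48. 24.]
265 18 -18.7 8.2 -78.3 [139.  75.  23.]
270 12 -25.9 6.9 -80.1 [73. 48. 30.]
```

View pics/m5.png

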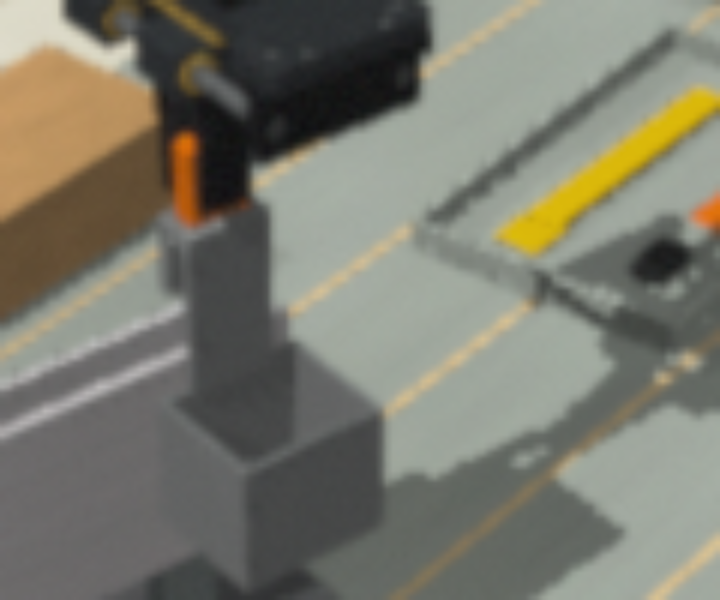

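The bridge spans u ≈ -21 to +3 mm over the rail, while the rail face images at -13, so the tongue is within about 1 mm of the channel's middle. Nudging +1 mm and lowering while watching the force.

Call:
servo_tool(
  slide=[
    [0,0.1,0],
    [0,0,0.2],
    [0,0,0.3],
    [0,0,0.3],
    [0,0,0.3],
    [0,0,0.2],
    [0,0,0.1],
    [0,0,0],
  ],
  turn=[
    [0,0,0],
    [0,0,0],
    [0,0,0],
    [0,0,0],
    [0,0,0],
    [0,0,0],
    [0,0,0],
    [0,0,0],
  ],
  gripper=[-1,-1,-1,-1,-1,-1,-1,-1],
)

```text
clock: 12.72
eef_pos: [577.9, 6.7, 196.9]
tool_rot: [2.466, 1.946, 0.0]
contact_force: [-0.4, 0.2, -1.7]
grip_width: 11.6
gripper_force: 30.0
```

Call:
servo_tool(
  slide=[
    [0,0,0.1],
    [0,0,0.1],
    [0,0,0.1],
    [0,0,0.1],
    [0,0,0.1],
    [0,0,0.1],
    [0,0,0],
    [0,0,0],
  ],
  turn=[
    [0,0,0],
    [0,0,0],
    [0,0,0],
    [0,0,0],
    [0,0,0],
    [0,0,0],
    [0,0,0],
    [0,0,0],
  ],
  gripper=[-1,-1,-1,-1,-1,-1,-1,-1],
)

```text
clock: 13.72
eef_pos: [577.9, 6.7, 191.0]
tool_rot: [2.466, 1.946, 0.0]
contact_force: [-0.5, 0.9, -2.1]
grip_width: 11.9
gripper_force: 30.0
```

Call:
servo_tool(
  slide=[
    [0,0,0.1],
    [0,0,0.1],
    [0,0,0.1],
    [0,0,0.1],
    [0,0,0.1],
    [0,0,0.1],
    [0,0,0],
    [0,0,0],
  ],
  turn=[
    [0,0,0],
    [0,0,0],
    [0,0,0],
    [0,0,0],
    [0,0,0],
    [0,0,0],
    [0,0,0],
    [0,0,0],
  ],
  gripper=[-1,-1,-1,-1,-1,-1,-1,-1],
)

```text
clock: 14.72
eef_pos: [577.9, 6.7, 185.0]
tool_rot: [2.466, 1.946, 0.0]
contact_force: [-0.2, -0.2, -2.4]
grip_width: 11.5
gripper_force: 30.0
```

```bash
python3 -c "
from h import *
ss()"
```

```text
14.72 [577.9   6.7 185. ] yaw -13.44 z [ 0. -0. -1.] F [-0.19 -0.19 -2.37] T [-0.04 -0.14 -0.  ] 11.535955724236755 30.000815712846816 [ 0.41  0.29 -0.6   1.57  0.16  1.33 -0.45]
eef in stand -7.6 -94.4
```

Call:
servo_tool(
  slide=[
    [0,0,0.1],
    [0,0,0.1],
    [0,0,0.1],
    [0,0,0.1],
    [0,0,0.1],
    [0,0,0.1],
    [0,0,0],
    [0,0,0],
  ],
  turn=[
    [0,0,0],
    [0,0,0],
    [0,0,0],
    [0,0,0],
    [0,0,0],
    [0,0,0],
    [0,0,0],
    [0,0,0],
  ],
  gripper=[-1,-1,-1,-1,-1,-1,-1,-1],
)

```text
clock: 15.72
eef_pos: [577.9, 6.7, 179.0]
tool_rot: [2.466, 1.946, 0.0]
contact_force: [-0.3, -0.1, -2.4]
grip_width: 11.7
gripper_force: 30.0
```

Call:
servo_tool(
  slide=[
    [0,0,0.1],
    [0,0,0.1],
    [0,0,0.1],
    [0,0,0.1],
    [0,0,0.1],
    [0,0,0.1],
    [0,0,0],
    [0,0,0],
  ],
  turn=[
    [0,0,0],
    [0,0,0],
    [0,0,0],
    [0,0,0],
    [0,0,0],
    [0,0,0],
    [0,0,0],
    [0,0,0],
  ],
  gripper=[-1,-1,-1,-1,-1,-1,-1,-1],
)

```text
clock: 16.73
eef_pos: [577.9, 6.7, 173.0]
tool_rot: [2.466, 1.946, 0.0]
contact_force: [0.3, 0.1, -2.1]
grip_width: 11.8
gripper_force: 30.0
```

Call:
servo_tool(
  slide=[
    [0,0,0.1],
    [0,0,0.1],
    [0,0,0.1],
    [0,0,0],
    [0,0,0],
    [0,0,0],
  ],
  turn=[
    [0,0,0],
    [0,0,0],
    [0,0,0],
    [0,0,0],
    [0,0,0],
    [0,0,0],
  ],
  gripper=[-1,-1,-1,-1,-1,-1],
)

```text
clock: 17.48
eef_pos: [577.9, 6.7, 170.0]
tool_rot: [2.466, 1.946, 0.0]
contact_force: [-1.1, 1.4, -2.7]
grip_width: 11.7
gripper_force: 30.0
```

```bash
python3 -c "
from h import *
ss()"
```

```text
17.48 [577.9   6.7 170. ] yaw -13.45 z [ 0. -0. -1.] F [-1.1   1.38 -2.74] T [-0.03 -0.14  0.02] 11.727358946686612 30.000776331871748 [ 0.4   0.3  -0.6   1.59  0.17  1.3  -0.45]
eef in stand -7.6 -94.4
```

Call:
servo_tool(
  slide=[
    [0,0,0.1],
    [0,0,0.1],
    [0,0,0],
    [0,0,0],
  ],
  turn=[
    [0,0,0],
    [0,0,0],
    [0,0,0],
    [0,0,0],
  ],
  gripper=[-1,-1,-1,-1],
)

```text
clock: 17.98
eef_pos: [577.9, 6.7, 167.9]
tool_rot: [2.466, 1.946, -0.0]
contact_force: [0.1, -0.2, -1.6]
grip_width: 11.6
gripper_force: 30.0
```

Call:
servo_tool(
  slide=[
    [0,0,0.1],
    [0,0,0],
    [0,0,0],
  ],
  turn=[
    [0,0,0],
    [0,0,0],
    [0,0,0],
  ],
  gripper=[-1,-1,-1],
)

```text
clock: 18.35
eef_pos: [577.9, 6.7, 166.9]
tool_rot: [2.466, 1.946, -0.0]
contact_force: [-0.9, 0.9, -2.5]
grip_width: 11.9
gripper_force: 30.0
```

Call:
servo_tool(
  slide=[
    [0,0,0.1],
    [0,0,0],
    [0,0,0],
  ],
  turn=[
    [0,0,0],
    [0,0,0],
    [0,0,0],
  ],
  gripper=[-1,-1,-1],
)

```text
clock: 18.73
eef_pos: [577.9, 6.7, 166.0]
tool_rot: [2.466, 1.946, -0.0]
contact_force: [0.3, -0.5, -3.1]
grip_width: 11.9
gripper_force: 30.0
```

Call:
servo_tool(
  slide=[
    [0,0,0.1],
    [0,0,0],
    [0,0,0],
  ],
  turn=[
    [0,0,0],
    [0,0,0],
    [0,0,0],
  ],
  gripper=[-1,-1,-1],
)

```text
clock: 19.1
eef_pos: [578.0, 6.7, 165.0]
tool_rot: [2.466, 1.946, 0.0]
contact_force: [0.1, 0.4, -1.2]
grip_width: 11.8
gripper_force: 30.0
```

Call:
servo_tool(
  slide=[
    [0,0,0.1],
    [0,0,0],
    [0,0,0],
  ],
  turn=[
    [0,0,0],
    [0,0,0],
    [0,0,0],
  ],
  gripper=[-1,-1,-1],
)

```text
clock: 19.48
eef_pos: [578.0, 6.7, 164.1]
tool_rot: [2.466, 1.946, 0.0]
contact_force: [-0.7, 0.0, 0.9]
grip_width: 11.9
gripper_force: 30.0
```

```bash
python3 -c "
from h import *
ss()"
```

```text
19.48 [578.    6.7 164.1] yaw -13.45 z [ 0. -0. -1.] F [-0.72  0.04  0.85] T [-0.08 -0.07 -0.03] 11.915382064930963 30.000904533080757 [ 0.4   0.3  -0.59  1.6   0.17  1.29 -0.45]
eef in stand -7.5 -94.4
```

The floor took the weight at TCP z ≈ 165.3, which puts it at about 152 mm as expected. The floor now carries about 3 N. Sliding along tool +x.

Call:
servo_tool(
  slide=[
    [0.2,0,0],
    [0.5,0,0],
    [0.8,0,0],
    [0.8,0,0],
    [0.8,0,0],
    [0.8,0,0],
    [0.8,0,0],
    [0.8,0,0],
  ],
  turn=[
    [0,0,0],
    [0,0,0],
    [0,0,0],
    [0,0,0],
    [0,0,0],
    [0,0,0],
    [0,0,0],
    [0,0,0],
  ],
  gripper=[-1,-1,-1,-1,-1,-1,-1,-1],
)

```text
clock: 20.48
eef_pos: [590.8, 60.7, 164.0]
tool_rot: [2.466, 1.946, -0.0]
contact_force: [-0.7, -2.7, 1.2]
grip_width: 12.0
gripper_force: 30.0
```

```bash
python3 -c "
from h import *
ss()"
```

```text
20.48 [590.8  60.7 164. ] yaw -13.44 z [ 0. -0. -1.] F [-0.72 -2.72  1.16] T [-0.61  0.01  0.04] 12.0018597794341 30.002111736685038 [ 0.32  0.34 -0.61  1.56  0.2   1.31 -0.56]
eef in stand -7.6 -38.9
```

Call:
servo_tool(
  slide=[
    [0.8,0,0],
    [0.8,0,0],
    [0.8,0,0],
    [0.8,0,0],
    [0.8,0,0],
    [0.8,0,0],
    [0.8,0,0],
    [0.8,0,0],
  ],
  turn=[
    [0,0,0],
    [0,0,0],
    [0,0,0],
    [0,0,0],
    [0,0,0],
    [0,0,0],
    [0,0,0],
    [0,0,0],
  ],
  gripper=[-1,-1,-1,-1,-1,-1,-1,-1],
)

```text
clock: 21.48
eef_pos: [605.7, 123.0, 164.0]
tool_rot: [2.466, 1.946, 0.0]
contact_force: [0.1, -2.6, 1.9]
grip_width: 11.8
gripper_force: 30.0
```

Call:
servo_tool(
  slide=[
    [0.8,0,0],
    [0.8,0,0],
    [0.8,0,0],
    [0.8,0,0],
    [0.8,0,0],
    [0.8,0,0],
    [0.5,0,0],
    [0.2,0,0],
  ],
  turn=[
    [0,0,0],
    [0,0,0],
    [0,0,0],
    [0,0,0],
    [0,0,0],
    [0,0,0],
    [0,0,0],
    [0,0,0],
  ],
  gripper=[-1,-1,-1,-1,-1,-1,-1,-1],
)

```text
clock: 22.48
eef_pos: [618.3, 176.3, 163.9]
tool_rot: [-2.466, -1.946, 0.0]
contact_force: [-1.4, -2.0, 0.5]
grip_width: 11.6
gripper_force: 30.0
```

```bash
python3 -c "
from h import *
ss();look(6)
cv2.imwrite('pics/m6.png',cv2.resize(cv2.imread('pics/side6.png')[150:300,200:360],(640,600)))"
```

```text
22.48 [618.3 176.3 163.9] yaw -13.43 z [-0. -0. -1.] F [-1.36 -2.    0.51] T [-0.52  0.03 -0.01] 11.59175003823084 30.001184991560876 [ 0.11  0.46 -0.63  1.42  0.27  1.35 -0.76]
eef in stand -7.6 79.9
side orange 47 u -24.0 1.0 v 70.0 95.0 z 191.0 233.4
```

View pics/m6.png

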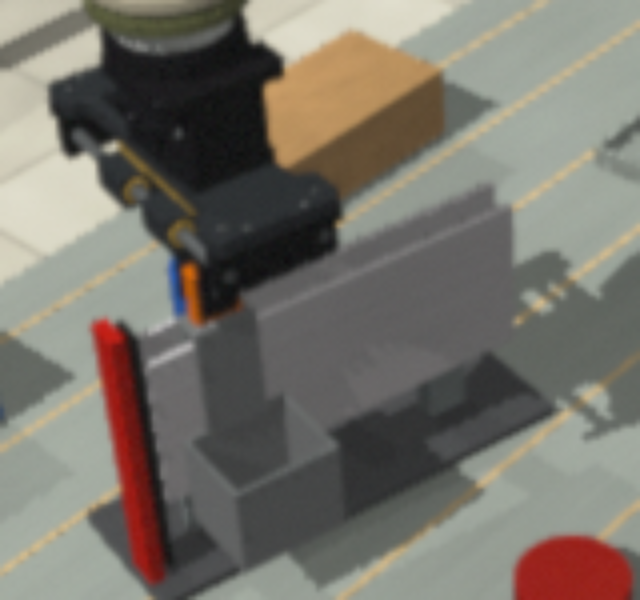

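The bin is on the rail at crop (240,440), tongue in the channel and upright, with about 30 mm to the stop at (130,450). Closing in.

Call:
servo_tool(
  slide=[
    [0.4,0,0],
    [0.6,0,0],
    [0.6,0,0],
    [0.4,0,0],
    [0.2,0,0],
    [0.2,0,0],
    [0.1,0,0],
    [0,0,0],
  ],
  turn=[
    [0,0,0],
    [0,0,0],
    [0,0,0],
    [0,0,0],
    [0,0,0],
    [0,0,0],
    [0,0,0],
    [0,0,0],
  ],
  gripper=[-1,-1,-1,-1,-1,-1,-1,-1],
)

```text
clock: 23.58
eef_pos: [624.2, 200.4, 164.0]
tool_rot: [2.466, 1.946, 0.0]
contact_force: [-0.3, -2.0, 0.7]
grip_width: 11.7
gripper_force: 30.0
```

Call:
servo_tool(
  slide=[
    [0.1,0,0],
    [0.1,0,0],
    [0,0,0],
  ],
  turn=[
    [0,0,0],
    [0,0,0],
    [0,0,0],
  ],
  gripper=[-1,-1,-1],
)

```text
clock: 23.95
eef_pos: [624.7, 202.3, 163.9]
tool_rot: [2.466, 1.946, 0.0]
contact_force: [-1.0, -1.4, 0.7]
grip_width: 12.0
gripper_force: 30.0
```

Call:
servo_tool(
  slide=[
    [0.1,0,0],
    [0,0,0],
  ],
  turn=[
    [0,0,0],
    [0,0,0],
  ],
  gripper=[-1,-1],
)

```text
clock: 24.2
eef_pos: [624.9, 203.3, 164.0]
tool_rot: [2.466, 1.946, 0.0]
contact_force: [0.1, -0.7, 0.3]
grip_width: 12.0
gripper_force: 30.0
```

```bash
python3 -c "
from h import *
ss()"
```

```text
24.2 [624.9 203.3 164. ] yaw -13.44 z [ 0.  0. -1.] F [ 0.08 -0.67  0.32] T [-0.41 -0.08  0.  ] 11.975214368094859 30.002348239067942 [ 0.07  0.49 -0.63  1.38  0.29  1.37 -0.8 ]
eef in stand -7.5 107.7
```

Call:
servo_tool(
  slide=[
    [0.1,0,0],
    [0,0,0],
  ],
  turn=[
    [0,0,0],
    [0,0,0],
  ],
  gripper=[-1,-1],
)

```text
clock: 24.45
eef_pos: [625.1, 204.3, 163.9]
tool_rot: [2.466, 1.946, 0.0]
contact_force: [0.7, -2.2, 0.7]
grip_width: 11.9
gripper_force: 30.0
```

Call:
servo_tool(
  slide=[
    [0.1,0,0],
    [0,0,0],
  ],
  turn=[
    [0,0,0],
    [0,0,0],
  ],
  gripper=[-1,-1],
)

```text
clock: 24.7
eef_pos: [625.3, 205.3, 164.0]
tool_rot: [2.466, 1.946, 0.0]
contact_force: [0.9, -2.4, -0.1]
grip_width: 11.7
gripper_force: 30.0
```

Call:
servo_tool(
  slide=[
    [0.1,0,0],
    [0,0,0],
  ],
  turn=[
    [0,0,0],
    [0,0,0],
  ],
  gripper=[-1,-1],
)

```text
clock: 24.95
eef_pos: [625.6, 206.0, 163.9]
tool_rot: [2.466, 1.946, -0.0]
contact_force: [-0.1, -2.5, 0.9]
grip_width: 11.7
gripper_force: 30.0
```

Call:
servo_tool(
  slide=[
    [0.1,0,0],
    [0,0,0],
  ],
  turn=[
    [0,0,0],
    [0,0,0],
  ],
  gripper=[-1,-1],
)

```text
clock: 25.2
eef_pos: [625.8, 206.7, 163.9]
tool_rot: [2.466, 1.946, -0.001]
contact_force: [-1.1, -5.5, 2.1]
grip_width: 11.9
gripper_force: 30.0
```

Call:
servo_tool(
  slide=[
    [0.1,0,0],
    [0,0,0],
  ],
  turn=[
    [0,0,0],
    [0,0,0],
  ],
  gripper=[-1,-1],
)

```text
clock: 25.45
eef_pos: [626.0, 207.4, 163.9]
tool_rot: [2.466, 1.945, -0.001]
contact_force: [-2.8, -5.8, 2.3]
grip_width: 11.6
gripper_force: 30.0
```

```bash
python3 -c "
from h import *
ss()"
```

```text
25.45 [626.  207.4 163.9] yaw -13.47 z [-0.    -0.001 -1.   ] F [-2.78 -5.82  2.33] T [-1.32  0.47 -0.03] 11.572317065857657 30.00118274241686 [ 0.06  0.5  -0.63  1.37  0.29  1.37 -0.81]
eef in stand -7.4 111.9
```

It is pressing lightly, about 5 N with friction. I'll ease both springs a touch so the bin doesn't jump on release, then open gradually.

Call:
servo_tool(
  slide=[
    [0,0,-0.05],
    [-0.06,0,-0.03],
    [0,0,0],
    [0,0,0],
  ],
  turn=[
    [0,0,0],
    [0,0,0],
    [0,0,0],
    [0,0,0],
  ],
  gripper=[-1,-1,-1,-1],
)

```text
clock: 25.95
eef_pos: [625.9, 207.3, 164.4]
tool_rot: [2.466, 1.946, -0.001]
contact_force: [-0.5, -3.7, -3.4]
grip_width: 11.7
gripper_force: 30.0
```

```bash
python3 -c "
from h import *
ss()"
```

```text
25.95 [625.9 207.3 164.4] yaw -13.45 z [-0. -0. -1.] F [-0.51 -3.65 -3.36] T [-0.99 -0.18 -0.09] 11.659515538798866 30.0038423971273 [ 0.06  0.5  -0.63  1.37  0.29  1.37 -0.81]
eef in stand -7.5 111.8
```

Call:
servo_tool(
  slide=[
    [0,0,0],
    [0,0,0],
    [0,0,0],
    [0,0,0],
    [0,0,0],
    [0,0,0],
    [0,0,0],
    [0,0,0],
  ],
  turn=[
    [0,0,0],
    [0,0,0],
    [0,0,0],
    [0,0,0],
    [0,0,0],
    [0,0,0],
    [0,0,0],
    [0,0,0],
  ],
  gripper=[-0.7,-0.65,-0.6,-0.5,-0.4,-0.3,-0.2,-0.1],
)

```text
clock: 26.95
eef_pos: [625.9, 207.5, 164.7]
tool_rot: [2.466, 1.946, 0.0]
contact_force: [-0.4, -0.5, 0.8]
grip_width: 36.7
gripper_force: 0.0
```

Call:
servo_tool(
  slide=[
    [0,0,0],
    [0,0,0],
    [0,0,-0.4],
    [0,0,-0.8],
    [0,0,-1.2],
    [0,0,-1.6],
    [0,0,-2],
    [0,0,-2],
  ],
  turn=[
    [0,0,0],
    [0,0,0],
    [0,0,0],
    [0,0,0],
    [0,0,0],
    [0,0,0],
    [0,0,0],
    [0,0,0],
  ],
  gripper=[0,0,0,0,0,0,0,0],
)

```text
clock: 27.95
eef_pos: [626.0, 207.6, 246.6]
tool_rot: [2.466, 1.946, 0.001]
contact_force: [0.6, -0.1, -0.4]
grip_width: 43.5
gripper_force: 0.0
```

Call:
servo_tool(
  slide=[
    [0,0,-1.5],
    [-2,0,-1],
    [-4,0,-0.5],
    [-5,0,0],
    [-5,0,0],
    [-4,0,0],
    [-2,0,0],
    [0,0,0],
  ],
  turn=[
    [0,0,0],
    [0,0,0],
    [0,0,0],
    [0,0,0],
    [0,0,0],
    [0,0,0],
    [0,0,0],
    [0,0,0],
  ],
  gripper=[0,0,0,0,0,0,0,0],
)

```text
clock: 28.95
eef_pos: [574.1, -9.5, 274.9]
tool_rot: [2.47, 1.94, -0.001]
contact_force: [0.8, 1.0, 0.1]
grip_width: 43.7
gripper_force: 0.0
```

```bash
python3 -c "
from h import *
ss();a=[]
for n,(r,c) in dict(side=(160,200),top=(170,200)).items():
    p,d=capture(n);np.savez(n+'7.npz',p=p,d=d);a.append(cv2.resize(p[r:r+140,c:c+100,::-1],(400,560)))
    W=cloud(n,d);hsv=cv2.cvtColor(p,cv2.COLOR_RGB2HSV);u=(W[...,:2]-O)@SX;v=(W[...,:2]-O)@SY;z=W[...,2]
    o=(hsv[...,0]<14)&(hsv[...,0]>4)&(hsv[...,1]>150)&(abs(u)<40)&(v>80)&(v<126)&(z>180)&(z<232)
    if o.any(): print(n,o.sum(),'u',u[o].min(),u[o].max(),'v',v[o].min(),v[o].max(),'z',z[o].min(),z[o].max())
cv2.imwrite('pics/m7.png',np.hstack(a))"
```

```text
28.95 [574.1  -9.5 274.9] yaw -13.7 z [-0.    -0.001 -1.   ] F [0.82 1.   0.08] T [ 0.03 -0.04 -0.01] 43.691537341326 0.0 [ 0.42  0.24 -0.59  1.44  0.13  1.51 -0.4 ]
eef in stand -7.5 -111.1
side 94 u -16.917824111219407 -1.6128701169991795 v 93.66705324231506 124.65698282111097 z 189.1140350496636 224.97298415953156
top 120 u -14.16908607986626 -1.9303583233413302 v 92.24121503055852 122.83295133131043 z 189.75678967820255 227.83679719471067
```

View pics/m7.png

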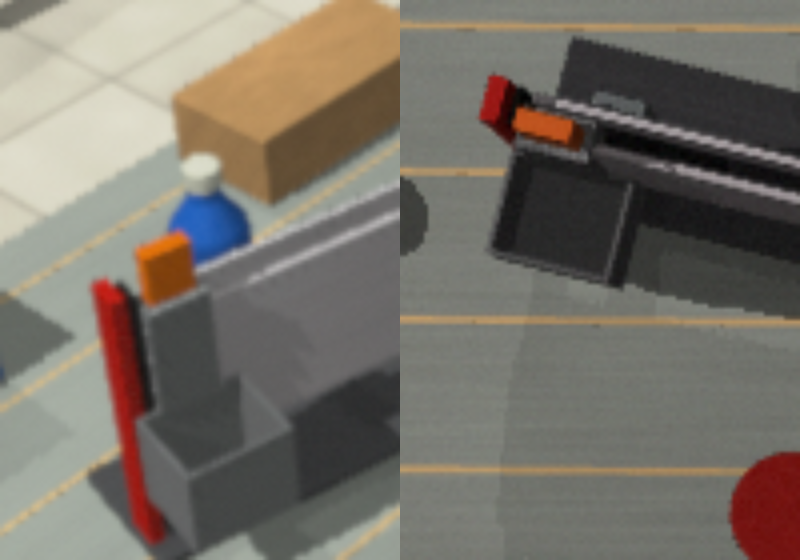

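The bin hangs upright against the stop, with the fin at side crop (165,270) and top crop (545,125). I'll check the contact by comparing the box's large side plane with the frame taken while the bin was held at TCP v = 79.9.

```bash
python3 -c "
from h import *
def plane(f,e,b):
    W=cloud('side',f['d']);u=(W[...,:2]-O)@SX;v=(W[...,:2]-O)@SY;z=W[...,2]
    k=(u>-76)&(u<-22)&(z>b+6)&(z<b+54)&(abs(v-e-35)<9)
    M=np.stack([u[k]+45,z[k]-b-30,np.ones(k.sum())],1);y=v[k]-e;w=np.ones(len(y),bool)
    for _ in range(6):
        c=np.linalg.lstsq(M[w],y[w],rcond=None)[0];r=y-M@c;w=abs(r)<3*r[w].std()
    return k.sum(),w.sum(),c.round(4),r[w].std().round(2),(r[w].std()/w.sum()**.5).round(2)
print(plane(np.load('side4.npz'),-94.9,98));print(plane(np.load('side5.npz'),-94.4,98));print(plane(np.load('side6.npz'),79.9,51))
print(plane(np.load('side7.npz'),110,52))
for i in range(3):
    p,d=capture('side');print(plane(dict(d=d),110,52))
"
```

```text
(np.int64(9), np.int64(9), array([-0.7317, -0.025 , 10.7028]), np.float64(0.0), np.float64(0.0))
(np.int64(220), np.int64(207), array([ 3.03000e-02, -3.40000e-03,  3.35123e+01]), np.float64(1.27), np.float64(0.09))
(np.int64(175), np.int64(163), array([3.66000e-02, 6.90000e-03, 3.33165e+01]), np.float64(1.19), np.float64(0.09))
(np.int64(169), np.int64(169), array([6.92000e-02, 5.30000e-03, 3.32817e+01]), np.float64(1.86), np.float64(0.14))
(np.int64(171), np.int64(171), array([6.40000e-02, 1.35000e-02, 3.34598e+01]), np.float64(1.92), np.float64(0.15))
(np.int64(174), np.int64(174), array([ 6.91000e-02, -3.50000e-03,  3.33539e+01]), np.float64(1.87), np.float64(0.14))
(np.int64(170), np.int64(158), array([4.91000e-02, 1.40000e-03, 3.36558e+01]), np.float64(1.25), np.float64(0.1))
```

The side plane puts the bin at v = 110.0 ± 0.3 mm, which is the contact position with the stop. It is upright, and the arm is clear.

```bash
python3 -c "
from cell import *
print(sign_off())"
```

```text
the job is handed in; nothing more can be done
None
```

The bin hangs upright on the rail at the red stop, released, with its tongue in the channel, and the job is handed in; images place it within about 0.3 mm of contact, so how firmly it still presses after release is unconfirmed.

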